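# Feed the ball press and hold it shut

### The job

On the small lever press, lift the trough's wooden handle to tip the trough to about 40 degrees so that the steel ball rolls out into the brass ring under the punch, then bring the trough back down level. Next push the lever's wooden paddle down until the lever is level, so that the sprung punch bears on the ball, keep it there for a few seconds and finish still holding it down level: the lever springs up if let go. Do not touch the ball itself, and leave the bottle, dish and jar where they are.

Things in the scene. Friction and masses are not known exactly. Their poses are not given: they have to be found in the camera images.
- press: Small bench press bolted down, base 150 x 56 mm. Origin: on the bench surface, straight below the centre of the brass ring. Press axes: x towards the lever's pivot (lever and paddle point to -x, roughly to the robot), y towards the trough, z up. It does not move. The tallest fixed part is the pair of pivot cheeks at x = +75 mm, 97 mm high; a steel guard 52 mm high stands round the brass ring on all sides but the trough's.
- ball_seat (a point): Centre of the ball when it sits in the brass ring: 43 mm above the press origin. Ring 25 mm outside, hole 16 mm, its top 37 mm above the bench; the ball settles in it by itself.
- ball: Loose steel ball, 20 mm across, about 33 g; origin at its centre. At the start it lies at the back of the trough (about 70 mm along press y).
- trough (a joint): Angle of the steel trough (30 mm wide, 67 mm long) about its lip beside the brass ring, in rad: 0 = level, at rest; grows as the handle end is lifted, up to a stop at 0.87. Its floor slopes back 0.18 rad at rest, so the ball starts to roll out only beyond that. It swings freely, falls back level by its own weight (about 0.12 kg) and rests on a rubber pad.
- trough_hinge (a point): Point on the trough's hinge axis (the axis runs along press x): at press (0, 16, 38.5) mm.
- trough_grip (a point): Middle of the grip on the trough's round wooden handle: 12 mm thick, 58 mm long, running along press y away from the ring; at rest at press (0, 115, 36.5) mm, 99 mm from the hinge. Pinch it from above across its thickness (along press x) with the fingers reaching below it, and move it along its arc about the hinge; the round handle can pivot between upright fingers. There is free space beside and beneath it (bench 30 mm below its underside).
- lever (a joint): Angle of the press lever in rad: 0 = sprung up at rest (25 degrees above level), grows as it is pushed down; 0.44 = level; stop at 0.70. Pivot axis along press y, at press (70, 0, 83) mm. Return spring: about 2 N at the paddle starts it, about 6 N holds it level, plus about 3 N when the punch bears on the ball.
- paddle_top (a point): Middle of the upper face of the flat wooden paddle at the lever's free end (64 mm along the lever, 38 mm wide, 12 mm thick; its middle 150 mm from the pivot). Axes: x along the lever towards the pivot, z square to the face, upwards; it tilts with the lever. This is where to push, with shut fingers from above. At rest at press (-63, 0, 152) mm, level at (-80, 0, 89) mm.
- punch: Steel punch hanging from the lever 70 mm from the pivot, sprung (0.8 N per mm) up to 14 mm into the lever. Origin at the centre of its lower face. It meets the seated ball at about 0.35 rad of lever travel and is pushed in about 6 mm when the lever is level.
- flux_bottle: Bystander: white flux bottle with a nozzle, 42 mm across, height 94 mm; origin at the centre of its underside.
- borax_dish: Bystander: white ceramic dish, 72 mm across, height 18 mm; origin at the centre of its underside.
- polish_jar: Bystander: white jar with a black screw lid, 54 mm across, height 50 mm; origin at the centre of its underside.

How it is judged:
By the outcome, as a careful person would: the job done as asked, in the order asked, and still so for the second after the job is handed in, while the arm keeps its last pose, push and grip.
It also fails if it takes over 58 s, if anything falls off the work surface, if the arm or the gripper's body presses on something with over 40 N, if the wrist force passes 120 N, or if a joint passes its speed limit or range.

### The arm

A 6-joint arm with a two-finger parallel gripper is mounted at the origin on a cart in front of the work surface, level with it; the furniture and walls round the work are solid. World frame = base frame: x ahead of the robot, y to its left, z up, the work surface at z = 0. Lengths are in mm, angles in rad, forces in N, time in s.
With the tool pointing down it reaches from about 300 to 950 mm from the base axis. Payload 3.1 kg.
Tool frame: the origin (TCP) lies where the fingers leave the gripper's body, on its centre line; the fingertips stand 73 mm ahead of it and the grasp point (between the pads) lies bot.hold_point_z ahead of it (bot.hold_point_z is the distance from the TCP to the grasp point, in mm); z points along the fingers, y is the line along which they close (so a half turn about z gives the same grasp; the last joint's range is limited). The gripper opens to 85 mm and grips with 20 to 120 N. Pads are 22 mm wide; open, the fingers measure 114 mm over their backs; the gripper's body (76 mm by 85 mm) begins 54 mm behind the grasp point. The pads swing forward as they close: fully open they stand 13 mm farther back than shut.
Start: joints at [-1.346, 0.308, 1.634, -0, 1.2, -0.07], TCP at [181.566, -598.052, 303.872] pointing down, gripper open.
Joint ranges: [-3.06, 3.06], [-0.79, 1.96], [0.05, 2.63], [-1.19, 4.34], [0.05, 2.64], [-2.94, 2.94]. Speed limits (rad/s): [2.79, 2.79, 3.14, 3.14, 3.14, 3.14].

### API

Orientations are given as a unit quaternion [x, y, z, w].
In Python, from rig import bot, cams gives the robot as it stands.
- The arm moves only by the tool play_rows, never from a script. Its arguments are lists of equal length, an entry for each row: "translation": the shift along the tool's x, y, z in mm, a list of three; "yaw": the turn about the tool's z in degrees; "grip": the opening, from 0 (shut) to 1 (fully open). A call has exactly 5 rows; each row is the pose to reach, as a shift and turn from the pose commanded when the call began, along the tool's axes at that moment; what a row does not reach only later rows make up. A row lasts 1/8 s, in which the tool goes at most 62.5 mm and 10.7 degrees, less where a joint would pass 70% of its speed; a pose out of reach is approached as far as the arm can. A call with a gripper value outside its range is refused whole. The fingers move at their own pace and stop on an object; the grip force is fixed at half the most. Time passes only in rows, so rows that repeat a pose let the fingers close, or fill a call up. It gives the time, the measured TCP pose, the force, the opening and the grip force at its end, in the units of the state.
- bot.read_state(): the state, without advancing time (a new reading comes with each control period).
- cams.capture(name): name is "side" or "top" or "wrist"; returns (picture, depth): 480x640x3 uint8, red, green, blue; 480x640 float32, mm along the optical axis (not along the pixel's ray), 0 where there is no reading.
- cams.camera_params(name): a dict with "fov_y" (degrees; the focal length in pixels is half the picture's height over the tangent of half this angle, whatever the lens; pixels are square), "cx", "cy" (the principal point, pixels), "distortion" ([k1, k2, p1, p2, k3] as OpenCV has them; the pictures are not rectified), "xyz" and "orientation" of the camera in the world; the wrist camera has in their place "T_tool_cam" (4x4, takes a point from camera to tool coordinates, whose origin is the TCP and whose axes are the flange's). Camera axes: x right, y down, z forward; pixel columns grow to the right and rows downward; lengths in mm; the calibration is good to about 2 mm. A picture is of the moment at which its call begins: read the wrist's pose just before it. camera_params takes no time and is no camera call.
- bot.finish_job(): hands the job in; it is judged then, once.
The state is a dict: "clock": time; "qpos": joint angles; "joint_vel": joint speeds; "tau": joint torques, N m; "tool_pos": TCP position; "tool_rot": TCP orientation; "ft_force": force on the tool from outside, world axes, zero at the start; "ft_torque": the same for the moment, N m; "gripper_width": finger opening in mm; "grasp_force": force on a finger pad.
Only numpy, scipy, OpenCV 4.12 (cv2) and the standard library are available. Lean on these libraries where they do the work, as an engineer would, in place of code of your own. Each camera call takes 0.05 s, during which the arm holds its last target. There are 200 camera calls.

## Working session

There is one attempt and no reset: what is moved stays moved. The work goes in short steps, Python scripts to look and compute and a tool call to move; the robot and the scene stay as the last step left them, time stands still between calls to the robot, and variables do not carry over. Pictures are saved under pics/ and viewed, at most 10 in all, crops included, and the job is handed in when it is done.

Besides the shell and the picture viewer there is one more tool, called after "Emit:" as name(argument=value, ...), one argument or row to a line, values as JSON. play_rows: Moves the arm, as the interface text tells. Its arguments: {"type":"object","properties":{"translation":{"type":"array"},"yaw":{"type":"array"},"grip":{"type":"array"}},"required":["translation","yaw","grip"]}

```bash
mkdir -p pics; ls; cat > h.py <<'E'
import numpy as np, cv2
from scipy.spatial.transform import Rotation as R
from rig import bot, cams
def K(p):
    f=240/np.tan(np.radians(p['fov_y'])/2); return np.array([[f,0,p['cx']],[0,f,p['cy']],[0,0,1]])
def pose(name,p):
    if name=='wrist':
        s=bot.read_state(); T=np.eye(4); T[:3,:3]=R.from_quat(s['tool_rot']).as_matrix(); T[:3,3]=s['tool_pos']
        return T@np.array(p['T_tool_cam'])
    T=np.eye(4); T[:3,:3]=R.from_quat(p['orientation']).as_matrix(); T[:3,3]=p['xyz']; return T
def shot(name,fn):
    p=cams.camera_params(name); T=pose(name,p)
    im,d=cams.capture(name); cv2.imwrite('pics/'+fn+'.png',im[:,:,::-1]); np.savez('pics/'+fn+'.npz',im=im,d=d,T=T,K=K(p),D=np.array(p['distortion'],float))
def load(fn): return np.load('pics/'+fn+'.npz')
def px2w(z,u,v,depth=None):
    if depth is None:
        w=z['d'][int(v)-2:int(v)+3,int(u)-2:int(u)+3]; w=w[w>0]; depth=np.median(w)
    n=cv2.undistortPoints(np.array([[[u,v]]],float),z['K'],z['D'])[0,0]
    return (z['T']@np.array([n[0]*depth,n[1]*depth,depth,1]))[:3]
def w2px(z,P):
    Ti=np.linalg.inv(z['T']); P=np.atleast_2d(P).astype(float)
    return cv2.projectPoints(P,cv2.Rodrigues(Ti[:3,:3])[0],Ti[:3,3],z['K'],z['D'])[0][:,0]
def cloud(z):
    v,u=np.mgrid[0:480,0:640]; n=cv2.undistortPoints(np.stack([u,v],-1).reshape(-1,1,2).astype(float),z['K'],z['D'])[:,0]
    d=z['d'].reshape(-1,1); P=np.hstack([n*d,d])@z['T'][:3,:3].T+z['T'][:3,3]; P[d[:,0]<=0]=np.nan
    return P.reshape(480,640,3)
E
python3 - <<'E'
from h import *
s=bot.read_state(); print(s['clock'],s['tool_rot'],bot.hold_point_z,s['gripper_width'])
for n in('top','side'): shot(n,n+'0'); print(n,cams.camera_params(n)['xyz'])
a=cv2.imread('pics/top0.png');b=cv2.imread('pics/side0.png')
E
```

```text
pics
0.0 [ 9.89157476e-01  1.46854198e-01 -8.00558860e-05 -1.15174924e-03] 53.900000000000006 85.61558008687904
top [ 308.56342957   69.92277733 1234.94238493]
side [ 551.65247259 -642.81349438  701.76642635]
```

View pics/top0.png

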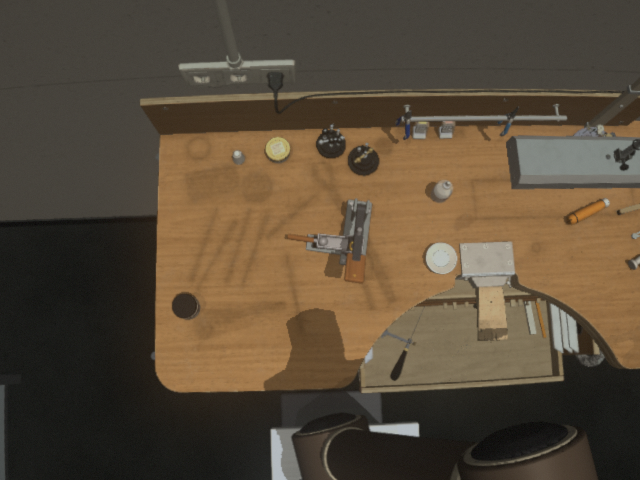

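View pics/side0.png

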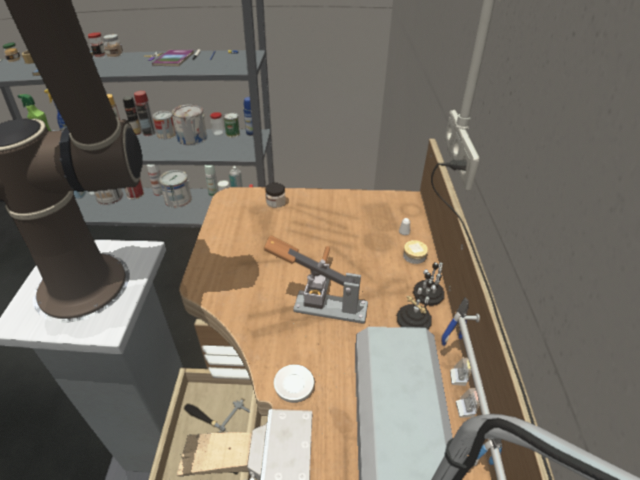

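Top view: press near (350,245), trough handle from (286,237) to (310,240), paddle around (356,268), cheeks near (358,205). Side view: paddle at (280,248), handle at (326,255), ring at (314,294).

```bash
python3 - <<'E'
from h import *
z=load('top0');P=cloud(z)
for n,(u,v) in dict(handle_tip=(288,237),handle_mid=(298,238),padA=(356,262),padB=(356,275),cheek=(352,204),cheek2=(369,205),bench=(300,280)).items(): print(n,px2w(z,u,v).round(1))
s=load('side0')
for n,(u,v) in dict(handle_tip=(328,250),handle=(325,258),padA=(272,243),padB=(288,252),cheek=(352,279),ring=(314,294)).items(): print('side',n,px2w(s,u,v).round(1))
# clouds: handle & paddle by height/color, side and top
for nm,zz in(('top',z),('side',s)):
  C=cloud(zz);x,y,h=C[...,0],C[...,1],C[...,2]
  hsv=cv2.cvtColor(zz['im'],cv2.COLOR_RGB2HSV)
  reg=(x>200)&(x<600)&(y>-150)&(y<200)&(h>15)&(h<200)
  wood=reg&(hsv[...,1]>110)
  n,l,st,ce=cv2.connectedComponentsWithStats(wood.astype(np.uint8))
  for i in range(1,n):
    if st[i,4]>25:
      q=C[l==i]; m=q.mean(0); w,V=np.linalg.eigh(np.cov((q-m).T)); print(nm,st[i],m.round(1),'axis',V[:,2].round(3),'min',q.min(0).round(0),'max',q.max(0).round(0))
E
```

```text
handle_tip [556.4 108.3  35.8]
handle_mid [552.5  86.5  40.5]
padA [478.6 -27.  150.1]
padB [451.5 -24.8 161.9]
cheek [632.  -36.6  14.4]
cheek2 [607.9 -65.5  93. ]
bench [ 4.66e+02  8.53e+01 -3.00e-01]
side handle_tip [560.8  97.3  39. ]
side handle [554.3  68.   41. ]
side padA [452.6 -24.  161.6]
side padB [483.2 -31.9 146.9]
side cheek [608.1 -44.2  90.9]
side ring [533.8 -48.8  49.4]
top [287 234  27   9 135] [553.2  82.2  40.9] axis [-0.195 -0.981  0.007] min [545.  54.  27.] max [563. 110.  48.]
top [349 241   4  10  28] [531.5 -26.6  42.2] axis [-0.264  0.052  0.963] min [506. -31.  24.] max [543. -22. 133.]
top [344 253  22  30 496] [464.5 -23.4 154.6] axis [-0.904  0.156  0.398] min [438. -47. 135.] max [499.  -1. 168.]
side [264 235  34  29 486] [466.8 -29.2 152.9] axis [-0.856  0.282  0.434] min [439. -48. 132.] max [499.  -1. 166.]
side [322 246   8  16  70] [556.   85.5  41.3] axis [-0.144 -0.99   0.002] min [548.  62.  37.] max [563. 109.  46.]
side [310 290  11   4  28] [535.2 -28.9  35.4] axis [-0.996  0.056  0.069] min [525. -33.  28.] max [546. -25.  39.]
```

```bash
cat >> h.py <<'E'
def sh(W,s=None):
    "world target TCP -> tool shift"
    s=s or bot.read_state(); return (R.from_quat(s['tool_rot']).inv().apply(np.array(W)-s['tool_pos'])).round(1)
def yawof(s=None):
    s=s or bot.read_state(); y=R.from_quat(s['tool_rot']).as_matrix()[:,1]; return np.degrees(np.arctan2(y[1],y[0])).round(2)
E
python3 - <<'E'
from h import *
print(yawof(),sh([520,50,304]),np.array(cams.camera_params('wrist')['T_tool_cam']).round(3),cams.camera_params('wrist')['fov_y'])
E
```

```text
-73.11 [ 512.1 -521.2   -0. ] [[  0.     -0.962  -0.274  69.957]
 [  1.      0.     -0.     -0.292]
 [  0.     -0.274   0.962 -69.578]
 [  0.      0.      0.      1.   ]] 70.80063397864166
```

Emit:
play_rows(
  translation=[
    [42,-43,0],
    [85,-86,0],
    [128,-130,0],
    [171,-174,0],
    [214,-217,0],
  ],
  yaw=[-10,-20,-30,-40,-50],
  grip=[1,1,1,1,1],
)

```text
clock: 0.72
tool_pos: [323.7, -326.2, 303.5]
tool_rot: [0.833, 0.553, 0.0, -0.0]
ft_force: [0.6, 0.4, 0.1]
gripper_width: 84.9
grasp_force: 0.0
```

```bash
python3 -c "
from h import *
print(yawof(),bot.read_state()['tool_pos'],sh([530,60,304]))"
```

```text
-22.82 [ 323.68112771 -326.2154736   303.54475406] [ 4.36e+02  4.04e+01 -3.00e-01]
```

Emit:
play_rows(
  translation=[
    [60,5,0],
    [120,10,0],
    [180,15,0],
    [240,21,0],
    [300,27,0],
  ],
  yaw=[-4,-8,-13,-13,-13],
  grip=[0.7,0.7,0.7,0.7,0.7],
)

```text
clock: 1.35
tool_pos: [466.3, -61.0, 303.8]
tool_rot: [0.767, 0.642, -0.0, 0.0]
ft_force: [0.3, -0.1, -0.3]
gripper_width: 59.5
grasp_force: 0.0
```

Emit:
play_rows(
  translation=[
    [60,-15,0],
    [110,-20,0],
    [130,-20,0],
    [130,-20,0],
    [130,-20,0],
  ],
  yaw=[0,0,0,0,0],
  grip=[0.7,0.7,0.7,0.7,0.7],
)

```text
clock: 1.98
tool_pos: [468.7, 68.0, 303.5]
tool_rot: [0.767, 0.642, -0.001, -0.0]
ft_force: [0.7, 1.0, -0.5]
gripper_width: 59.9
grasp_force: 0.0
```

```bash
python3 -c "
from h import *
shot('wrist','w1')
print(yawof(),bot.read_state()['tool_pos'],bot.read_state()['clock'])
z=load('w1');C=cloud(z);x,y,h=[C[...,i] for i in range(3)]
hsv=cv2.cvtColor(z['im'],cv2.COLOR_RGB2HSV)
wood=(hsv[...,1]>110)&(h>15)&(h<200)&(x>400)&(x<600)
n,l,st,ce=cv2.connectedComponentsWithStats(wood.astype(np.uint8))
for i in range(1,n):
    if st[i,4]>150:
      q=C[l==i]; m=q.mean(0); w,V=np.linalg.eigh(np.cov((q-m).T)); print(st[i],m.round(1),'axis',V[:,2].round(3),'min',q.min(0).round(0),'max',q.max(0).round(0))
"
```

```text
-10.16 [468.77130839  67.75148595 303.61313907] 2.025
[395 148  16  60 687] [554.6  83.8  40.4] axis [-0.183 -0.983 -0.007] min [545.  49.  19.] max [565. 111.  44.]
[ 302  318   84   66 3274] [467.2 -18.6 153.5] axis [-0.904  0.061  0.422] min [438. -46. 122.] max [509.   0. 165.]
```

View pics/w1.png

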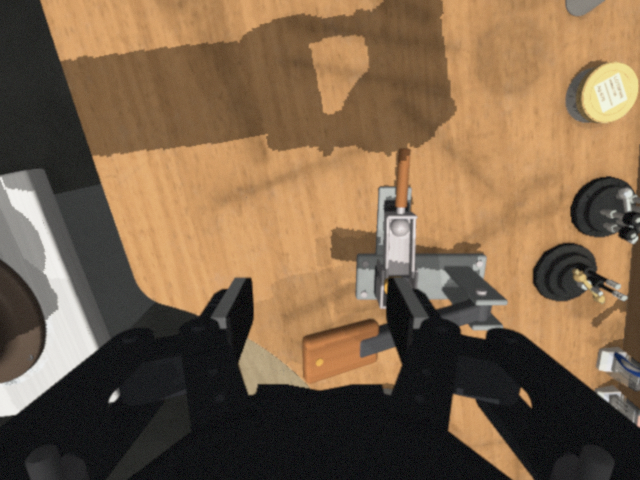

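Wrist view: handle from (405,150) to (401,212), ball at (401,226), paddle at (342,350), press aligned with the tool (yaw −10°). Moving above the handle.

Emit:
play_rows(
  translation=[
    [10,50,0],
    [29.5,81.6,10],
    [29.5,81.6,60],
    [29.5,81.6,100],
    [29.5,81.6,100],
  ],
  yaw=[0,0,0,0,0],
  grip=[0.7,0.7,0.7,0.7,0.7],
)

```text
clock: 2.65
tool_pos: [551.5, 81.8, 200.0]
tool_rot: [0.767, 0.641, -0.004, -0.003]
ft_force: [-1.2, 0.3, 0.3]
gripper_width: 59.6
grasp_force: 0.0
```

```bash
python3 -c "
from h import *
shot('wrist','w2');s=bot.read_state()
print(yawof(),s['tool_pos'],s['clock'],s['ft_force'])
z=load('w2');C=cloud(z);x,y,h=[C[...,i] for i in range(3)]
hsv=cv2.cvtColor(z['im'],cv2.COLOR_RGB2HSV)
wood=(hsv[...,1]>110)&(h>26)&(h<60)&(x>500)&(x<600)&(y>40)
n,l,st,ce=cv2.connectedComponentsWithStats(wood.astype(np.uint8))
for i in range(1,n):
    if st[i,4]>150:
      q=C[l==i]; m=q.mean(0); w,V=np.linalg.eigh(np.cov((q-m).T)); print(st[i],m.round(1),'axis',V[:,2].round(3),np.percentile(q,[2,98],axis=0).round(1))
print('shift',sh([554.4,82.5,90.4]))
"
```

```text
-10.21 [553.53020518  82.1152056  202.63283328] 2.7 [ 0.87423331 -0.17116467 -0.09396401]
[ 318  194   17   79 1288] [555.5  84.1  40.6] axis [-0.174 -0.985  0.008] [[546.6  56.   36.3]
 [563.9 110.1  42.8]]
shift [  0.7   1.2 112.2]
```

View pics/w2.png

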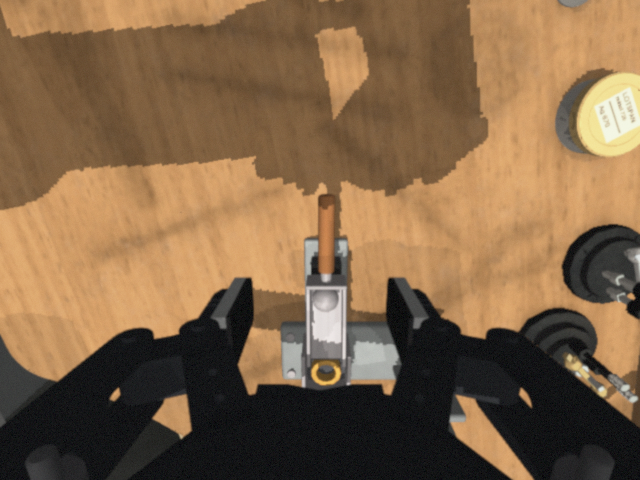

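Wrist view: handle (326,197)–(326,270) roughly centred between fingers, ball at (326,300), ring at (327,372).

Emit:
play_rows(
  translation=[
    [1,1,20],
    [1,1,45],
    [1,1,60],
    [1,1,60],
    [1,1,60],
  ],
  yaw=[0,0,0,0,0],
  grip=[0.6,0.6,0.6,0.6,0.6],
)

```text
clock: 3.32
tool_pos: [556.7, 84.1, 145.3]
tool_rot: [0.767, 0.642, 0.001, 0.001]
ft_force: [-0.2, 0.6, 0.5]
gripper_width: 51.2
grasp_force: 0.0
```

```bash
python3 -c "
from h import *
shot('wrist','w3');s=bot.read_state()
print(yawof(),s['tool_pos'],s['tool_rot'],s['clock'],s['ft_force'],cams.camera_params('wrist')['cx'])
z=load('w3');C=cloud(z);x,y,h=[C[...,i] for i in range(3)]
hsv=cv2.cvtColor(z['im'],cv2.COLOR_RGB2HSV)
wood=(hsv[...,1]>110)&(h>26)&(h<60)&(x>500)&(x<600)&(y>40)
n,l,st,ce=cv2.connectedComponentsWithStats(wood.astype(np.uint8))
for i in range(1,n):
    if st[i,4]>150:
      q=C[l==i]; m=q.mean(0); w,V=np.linalg.eigh(np.cov((q-m).T)); print(st[i],m.round(1),'axis',V[:,2].round(3),np.percentile(q,[2,98],axis=0).round(1),sh([*m[:2],90.4]))
"
```

```text
-10.11 [556.73264325  84.14289633 145.29643207] [0.76668329 0.64202413 0.00107423 0.00077014] 3.375 [-0.82219516  0.17500254 -0.09334187] 319.3657244296175
[ 306  217   22  100 2050] [555.8  84.8  40.6] axis [-0.177 -0.984  0.015] [[547.1  56.1  36.3]
 [564.3 110.3  42.9]] [ 0.4 -1.2 54.9]
```

View pics/w3.png

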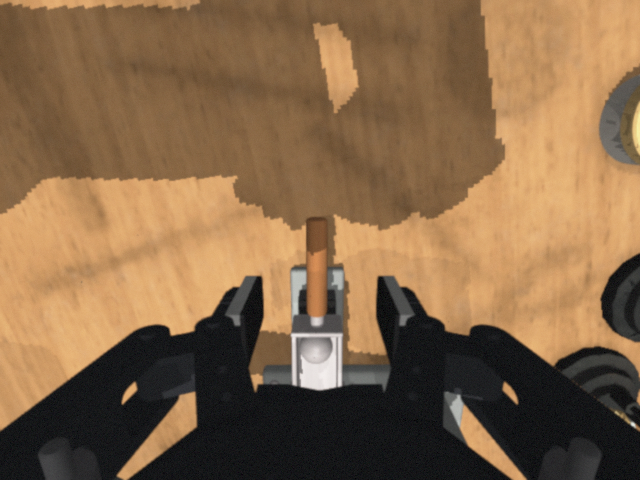

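Handle at u≈317 (fingers' middle 320): about 1 mm off. Descend, then close.

Emit:
play_rows(
  translation=[
    [-0.5,-1.2,25],
    [-0.5,-1.2,48],
    [-0.5,-1.2,55],
    [-0.5,-1.2,55],
    [-0.5,-1.2,55],
  ],
  yaw=[0,0,0,0,0],
  grip=[0.6,0.6,0.6,0.6,0.4],
)

```text
clock: 4.0
tool_pos: [555.4, 83.9, 90.0]
tool_rot: [0.767, 0.642, 0.001, 0.001]
ft_force: [1.1, 0.8, -0.5]
gripper_width: 35.0
grasp_force: 0.0
```

Emit:
play_rows(
  translation=[
    [0,0,0],
    [0,0,0],
    [0,0,0],
    [0,0,0],
    [0,0,0],
  ],
  yaw=[0,0,0,0,0],
  grip=[0.3,0.2,0.1,0.05,0.05],
)

```text
clock: 4.62
tool_pos: [555.1, 83.8, 89.5]
tool_rot: [0.767, 0.642, 0.001, 0.001]
ft_force: [0.4, 0.0, 3.0]
gripper_width: 10.1
grasp_force: 58.6
```

```bash
python3 -c "
from h import *
s=bot.read_state();print(yawof(),s['tool_pos'],s['ft_force'],s['gripper_width'],s['grasp_force'])
y0,z0=115-16,36.5-38.5;r=np.hypot(y0,z0);a0=np.arctan2(z0,y0)
for d in range(0,45,4):
  a=a0+np.radians(d);print(d,'tool x %.1f z %.1f'%(r*np.cos(a)-y0,-(r*np.sin(a)-z0)))
"
```

```text
-10.1 [555.13375778  83.81076513  89.46508117] [0.44687008 0.04015244 3.01962002] 10.054466417155055 58.586105704307556
0 tool x 0.0 z -0.0
4 tool x -0.1 z -6.9
8 tool x -0.7 z -13.8
12 tool x -1.7 z -20.6
16 tool x -3.3 z -27.4
20 tool x -5.3 z -34.0
24 tool x -7.7 z -40.4
28 tool x -10.6 z -46.7
32 tool x -14.0 z -52.8
36 tool x -17.7 z -58.6
40 tool x -21.9 z -64.1
44 tool x -26.4 z -69.3
```

Emit:
play_rows(
  translation=[
    [0,0,-4.5],
    [-0.2,0,-9],
    [-0.7,0,-13.8],
    [-1.2,0,-17],
    [-1.7,0,-20.6],
  ],
  yaw=[0,0,0,0,0],
  grip=[0.05,0.05,0.05,0.05,0.05],
)

```text
clock: 5.25
tool_pos: [554.6, 81.7, 109.3]
tool_rot: [0.767, 0.642, 0.0, 0.001]
ft_force: [6.2, -3.1, -6.2]
gripper_width: 10.3
grasp_force: 58.3
```

Emit:
play_rows(
  translation=[
    [-0.7,0,-3.4],
    [-1.6,0,-6.8],
    [-2.6,0,-10.1],
    [-3.6,0,-13.4],
    [-4.8,0,-16.6],
  ],
  yaw=[0,0,0,0,0],
  grip=[0.05,0.05,0.05,0.05,0.05],
)

```text
clock: 5.88
tool_pos: [553.7, 76.8, 125.7]
tool_rot: [0.767, 0.642, 0.0, 0.001]
ft_force: [5.5, -4.3, -6.9]
gripper_width: 9.5
grasp_force: 58.4
```

Emit:
play_rows(
  translation=[
    [-2,0,-4.8],
    [-4.1,0,-9.4],
    [-7.5,0,-15.4],
    [-11.2,0,-21.2],
    [-15.4,0,-26.7],
  ],
  yaw=[0,0,0,0,0],
  grip=[0.05,0.05,0.05,0.05,0.05],
)

```text
clock: 6.5
tool_pos: [551.0, 61.3, 152.1]
tool_rot: [0.767, 0.642, 0.0, 0.001]
ft_force: [6.2, -2.7, -9.5]
gripper_width: 9.8
grasp_force: 58.6
```

Emit:
play_rows(
  translation=[
    [0,0,0],
    [0,0,0],
    [0,0,0],
    [0,0,0],
    [0,0,0],
  ],
  yaw=[0,0,0,0,0],
  grip=[0.05,0.05,0.05,0.05,0.05],
)

```text
clock: 7.12
tool_pos: [551.0, 61.4, 152.0]
tool_rot: [0.767, 0.642, 0.0, 0.001]
ft_force: [7.6, -3.1, -8.2]
gripper_width: 9.8
grasp_force: 58.4
```

```bash
python3 - <<'E'
from h import *
s=bot.read_state();print(yawof(),s['tool_pos'],s['ft_force'],s['gripper_width'],s['grasp_force'])
shot('wrist','w4');shot('side','s4')
a=cv2.imread('pics/side0.png'); b=cv2.imread('pics/s4.png'); c=cv2.imread('pics/w4.png')
r=cv2.resize(b[220:340,240:400],(640,480),interpolation=cv2.INTER_CUBIC)
cv2.imwrite('pics/m4.png',cv2.resize(np.hstack([r,c]),(800,300)))
E
```

```text
-10.11 [550.9952633   61.41113319 151.97825501] [ 7.57690445 -3.09086559 -8.18245727] 9.827938183925887 58.415822982788086
```

View pics/m4.png

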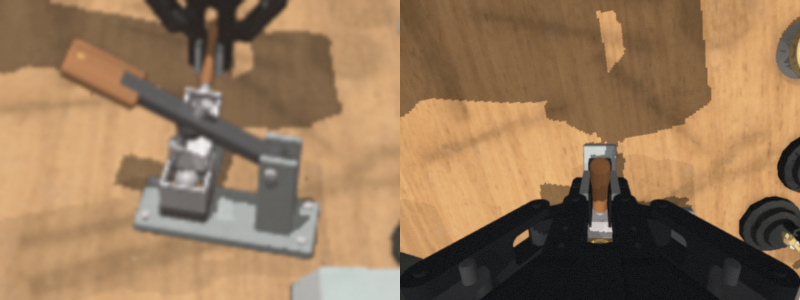

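Left (side view): trough tipped up, a bright ball appears in the ring at about (188,180); right: handle held and tilted. Lower it back along the arc.

Emit:
play_rows(
  translation=[
    [4.2,0,5.5],
    [7.9,0,11.3],
    [11.3,0,17.3],
    [14.2,0,23.6],
    [16.6,0,30.1],
  ],
  yaw=[0,0,0,0,0],
  grip=[0.05,0.05,0.05,0.05,0.05],
)

```text
clock: 7.85
tool_pos: [554.3, 79.2, 123.2]
tool_rot: [0.767, 0.642, 0.001, 0.0]
ft_force: [2.8, 1.8, 4.7]
gripper_width: 9.9
grasp_force: 59.6
```

Emit:
play_rows(
  translation=[
    [2,0,6.6],
    [3.6,0,13.4],
    [4.6,0,20.2],
    [5.2,0,27.1],
    [5.3,0,33.5],
  ],
  yaw=[0,0,0,0,0],
  grip=[0.05,0.05,0.05,0.05,0.05],
)

```text
clock: 8.48
tool_pos: [555.5, 84.8, 90.0]
tool_rot: [0.767, 0.642, 0.001, 0.0]
ft_force: [-5.8, 3.0, 42.0]
gripper_width: 9.8
grasp_force: 63.4
```

Emit:
play_rows(
  translation=[
    [0,0,0.5],
    [0,0,0.5],
    [0,0,0.5],
    [0,0,0.5],
    [0,0,0.5],
  ],
  yaw=[0,0,0,0,0],
  grip=[0.05,0.15,0.4,0.5,0.6],
)

```text
clock: 9.1
tool_pos: [553.0, 83.7, 87.6]
tool_rot: [0.767, 0.642, -0.001, -0.001]
ft_force: [-0.6, -0.4, 0.6]
gripper_width: 51.1
grasp_force: 0.0
```

Emit:
play_rows(
  translation=[
    [0,0,-20],
    [0,0,-60],
    [0,0,-110],
    [0,0,-160],
    [0,0,-180],
  ],
  yaw=[0,0,0,0,0],
  grip=[0.6,0.6,0.6,0.6,0.6],
)

```text
clock: 9.72
tool_pos: [556.3, 84.0, 274.4]
tool_rot: [0.767, 0.642, 0.003, 0.002]
ft_force: [0.9, -0.5, 0.5]
gripper_width: 51.6
grasp_force: 0.0
```

```bash
python3 - <<'E'
from h import *
s=bot.read_state();print(yawof(),s['tool_pos'],s['ft_force'],s['gripper_width'],s['clock'])
shot('wrist','w5');shot('side','s5')
b=cv2.imread('pics/s5.png'); c=cv2.imread('pics/w5.png')
r=cv2.resize(b[220:340,240:400],(640,480),interpolation=cv2.INTER_CUBIC)
cv2.imwrite('pics/m5.png',cv2.resize(np.hstack([r,c]),(800,300)))
X=np.array([np.cos(np.radians(-10.1)),np.sin(np.radians(-10.1)),0]);Y=np.array([-X[1],X[0],0])
z=load('w5');C=cloud(z);x,y,h=[C[...,i] for i in range(3)]
hsv=cv2.cvtColor(z['im'],cv2.COLOR_RGB2HSV)
wood=(hsv[...,1]>110)&(h>26)&(h<200)&(x>400)&(x<600)
n,l,st,ce=cv2.connectedComponentsWithStats(wood.astype(np.uint8))
for i in range(1,n):
    if st[i,4]>150:
      q=C[l==i]; print(st[i],np.median(q,0).round(1),'press extents',np.percentile(q@X,[2,98]).round(1),np.percentile(q@Y,[2,98]).round(1),np.percentile(q[:,2],[2,98]))
for o in ([534,-30.5,0],): print('origin in press axes',np.dot(o,X),np.dot(o,Y))
O=np.array([535,-29.5,0]); 
for p in((-63,0,152),(-80,0,89)): print((O+p[0]*X+[0,0,p[2]]).round(1))
E
```

```text
-10.11 [556.2696565   83.97924489 274.38849154] [ 0.87332528 -0.4828804   0.50432987] 51.57506752395909 9.725
[310 185  13  61 755] [555.5  84.5  41. ] press extents [526.4 537.5] [151.4 206.5] [36.37039393 43.17533838]
[305 317  24  16 180] [536.3 -27.5  35.9] press extents [519.8 544. ] [54.2 70.8] [26.7884242  41.45563605]
[177 396  19  43 615] [450.4  -7.7 162.2] press extents [438.8 450.4] [56.3 78.3] [154.55859195 164.79951444]
origin in press axes 531.0733832521547 63.618484743900794
[473.  -18.5 152. ]
[456.2 -15.5  89. ]
```

View pics/m5.png

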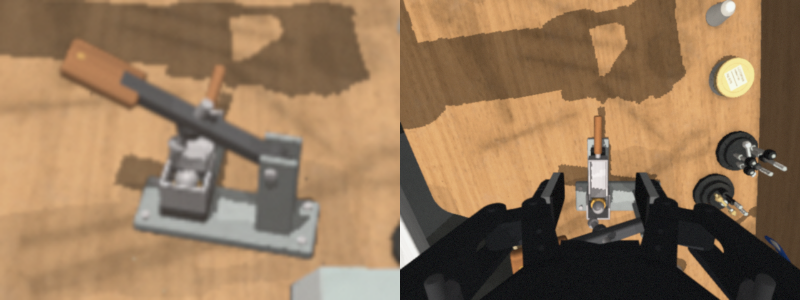

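Ball sits in the ring at (598,205) in the right half; trough level. Go above the paddle with fingers shut.

Emit:
play_rows(
  translation=[
    [-40,-22,0],
    [-80,-44,0],
    [-115,-64,0],
    [-115,-64,10],
    [-115,-64,15],
  ],
  yaw=[0,0,0,0,0],
  grip=[0.3,0,0,0,0],
)

```text
clock: 10.45
tool_pos: [470.8, -17.9, 252.6]
tool_rot: [0.767, 0.642, -0.0, -0.001]
ft_force: [-0.9, -0.4, 0.1]
gripper_width: 0.5
grasp_force: 0.0
```

Emit:
play_rows(
  translation=[
    [0,0,0],
    [0,0,0],
    [0,0,0],
    [0,0,0],
    [0,0,0],
  ],
  yaw=[0,0,0,0,0],
  grip=[0,0,0,0,0],
)

```text
clock: 11.08
tool_pos: [471.3, -18.1, 253.8]
tool_rot: [0.767, 0.642, 0.0, 0.0]
ft_force: [-0.1, -0.3, -0.5]
gripper_width: -0.2
grasp_force: 0.0
```

```bash
python3 - <<'E'
from h import *
s=bot.read_state();print(yawof(),s['tool_pos'],s['ft_force'],s['gripper_width'],s['clock'])
shot('wrist','w6');shot('side','s6')
b=cv2.imread('pics/s6.png'); c=cv2.imread('pics/w6.png')
r=cv2.resize(b[200:320,220:380],(640,480),interpolation=cv2.INTER_CUBIC)
cv2.imwrite('pics/m6.png',cv2.resize(np.hstack([r,c]),(800,300)))
X=np.array([np.cos(np.radians(-10.1)),np.sin(np.radians(-10.1)),0]);Y=np.array([-X[1],X[0],0]);O=np.array([535,-30,0])
for t in (25,20,15,10,5,0):
  a=np.radians(t); P=O+(70-150*np.cos(a)+6*np.sin(a))*X+[0,0,83+150*np.sin(a)+6*np.cos(a)+73]; print(t,P.round(1),sh(P))
E
```

```text
-10.1 [471.32744453 -18.09045824 253.8138889 ] [-0.11601562 -0.27332809 -0.54910256] -0.20073495386849985 11.075
25 [472.6 -18.9 224.8] [-0.5  1.4 28.9]
20 [467.2 -17.9 212.9] [-0.5 -4.1 40.8]
15 [462.8 -17.1 200.6] [-0.5 -8.5 53.2]
10 [459.5 -16.6 188. ] [ -0.5 -11.9  65.8]
5 [457.3 -16.2 175.1] [ -0.5 -14.1  78.7]
0 [456.2 -16.  162. ] [ -0.5 -15.2  91.8]
```

View pics/m6.png

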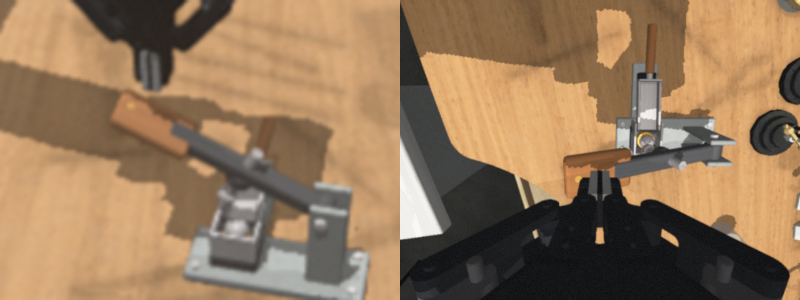

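Shut fingers stand above the paddle's middle (left (150,85); right (600,185)). Push down along the arc.

Emit:
play_rows(
  translation=[
    [0,0,8],
    [0,0,15],
    [0,1,20],
    [0,1,25],
    [0,1,29],
  ],
  yaw=[0,0,0,0,0],
  grip=[0,0,0,0,0],
)

```text
clock: 11.8
tool_pos: [472.2, -18.3, 224.6]
tool_rot: [0.767, 0.642, -0.0, -0.0]
ft_force: [-1.1, 1.1, 2.1]
gripper_width: 0.0
grasp_force: 1.0
```

Emit:
play_rows(
  translation=[
    [0,-2,5],
    [0,-4,9],
    [0,-5,12],
    [0,-7,18],
    [0,-9,24],
  ],
  yaw=[0,0,0,0,0],
  grip=[0,0,0,0,0],
)

```text
clock: 12.42
tool_pos: [463.4, -16.7, 200.4]
tool_rot: [0.767, 0.642, 0.0, 0.0]
ft_force: [0.7, 0.2, 3.1]
gripper_width: -0.0
grasp_force: 1.6
```

```bash
python3 - <<'E'
from h import *
s=bot.read_state();print(yawof(),s['tool_pos'],s['ft_force'],s['clock'],sh([456.2,-16,162]))
E
```

```text
-10.11 [463.37105159 -16.74360139 200.44675174] [0.68934073 0.18806242 3.11615667] 12.425 [-0.5 -7.2 38.4]
```

Emit:
play_rows(
  translation=[
    [0,-2,5],
    [0,-3,9],
    [0,-4,13],
    [0,-5,18],
    [0,-5.5,23],
  ],
  yaw=[0,0,0,0,0],
  grip=[0,0,0,0,0],
)

```text
clock: 13.05
tool_pos: [458.3, -15.9, 177.6]
tool_rot: [0.767, 0.642, 0.0, 0.0]
ft_force: [1.5, -0.6, 4.0]
gripper_width: 0.5
grasp_force: 2.1
```

Emit:
play_rows(
  translation=[
    [0,-0.5,4],
    [0,-1,8],
    [0,-1.5,11],
    [0,-1.5,14],
    [0,-1.5,15],
  ],
  yaw=[0,0,0,0,0],
  grip=[0,0,0,0,0],
)

```text
clock: 13.68
tool_pos: [457.0, -15.6, 163.2]
tool_rot: [0.767, 0.642, 0.0, 0.0]
ft_force: [1.4, -0.2, 8.5]
gripper_width: -0.1
grasp_force: 4.1
```

Emit:
play_rows(
  translation=[
    [0,0,0],
    [0,0,0],
    [0,0,0],
    [0,0,0],
    [0,0,0],
  ],
  yaw=[0,0,0,0,0],
  grip=[0,0,0,0,0],
)

```text
clock: 14.3
tool_pos: [457.0, -15.6, 163.3]
tool_rot: [0.767, 0.642, 0.0, 0.0]
ft_force: [0.6, -0.5, 8.0]
gripper_width: 0.1
grasp_force: 4.0
```

```bash
python3 - <<'E'
from h import *
s=bot.read_state();print(yawof(),s['tool_pos'],s['ft_force'],s['clock'],sh([456.2,-16,162]))
shot('wrist','w7');shot('side','s7')
b=cv2.imread('pics/s7.png'); c=cv2.imread('pics/w7.png')
r=cv2.resize(b[200:320,220:380],(640,480),interpolation=cv2.INTER_CUBIC)
cv2.imwrite('pics/m7.png',cv2.resize(np.hstack([r,c]),(800,300)))
X=np.array([np.cos(np.radians(-10.1)),np.sin(np.radians(-10.1)),0]);Y=np.array([-X[1],X[0],0]);O=np.array([535,-30,0])
for f in('w7','s7'):
  z=load(f);C=cloud(z);h=C[...,2];px=(C-O)@X;py=(C-O)@Y
  hsv=cv2.cvtColor(z['im'],cv2.COLOR_RGB2HSV)
  m=(hsv[...,1]>110)&(h>75)&(h<105)&(px>-120)&(px<-40)&(abs(py)<17)
  if m.sum()>20:print(f,m.sum(),np.polyfit(px[m],h[m],1),np.median(h[m]))
  m=(hsv[...,1]<90)&(h>70)&(h<110)&(px>-45)&(px<50)&(abs(py)<6)
  if m.sum()>20:print(f,'bar',m.sum(),np.polyfit(px[m],h[m],1),np.median(h[m]))
E
```

```text
-10.11 [456.97165582 -15.62564755 163.34279512] [ 0.57754532 -0.5049342   8.01662697] 14.3 [-0.5 -0.7  1.3]
w7 4380 [-2.12513095e-02  8.75743378e+01] 89.94962292139064
w7 bar 6387 [-1.75177066e-02  8.93633581e+01] 89.84154603661369
s7 165 [-1.19306798e-02  8.99719825e+01] 90.82136043457137
s7 bar 108 [-7.65846431e-03  9.06852012e+01] 90.68620105024422
```

View pics/m7.png

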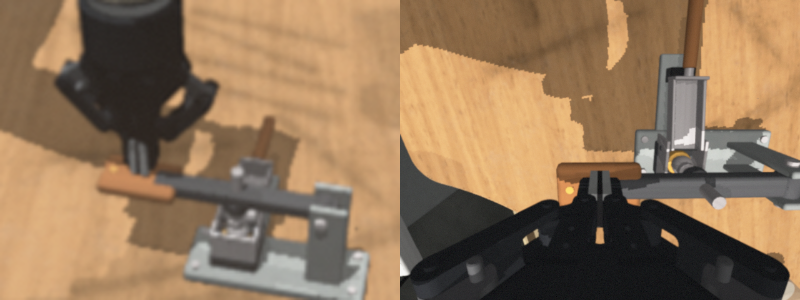

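Paddle and lever are within about 1° of level, the punch on the ball at (683,160). Push 2 mm further and hold.

Emit:
play_rows(
  translation=[
    [0,0,0.7],
    [0,0,1.4],
    [0,0,2],
    [0,0,2],
    [0,0,2],
  ],
  yaw=[0,0,0,0,0],
  grip=[0,0,0,0,0],
)

```text
clock: 15.02
tool_pos: [456.9, -15.6, 161.4]
tool_rot: [0.767, 0.642, 0.0, 0.0]
ft_force: [0.4, -0.9, 8.9]
gripper_width: -0.1
grasp_force: 4.4
```

Emit:
play_rows(
  translation=[
    [0,0,0],
    [0,0,0],
    [0,0,0],
    [0,0,0],
    [0,0,0],
  ],
  yaw=[0,0,0,0,0],
  grip=[0,0,0,0,0],
)

```text
clock: 15.65
tool_pos: [456.9, -15.6, 161.4]
tool_rot: [0.767, 0.642, 0.0, 0.0]
ft_force: [0.9, -1.0, 9.1]
gripper_width: -0.1
grasp_force: 4.4
```

Emit:
play_rows(
  translation=[
    [0,0,0],
    [0,0,0],
    [0,0,0],
    [0,0,0],
    [0,0,0],
  ],
  yaw=[0,0,0,0,0],
  grip=[0,0,0,0,0],
)

```text
clock: 16.27
tool_pos: [456.9, -15.6, 161.4]
tool_rot: [0.767, 0.642, 0.0, 0.0]
ft_force: [0.8, 0.0, 9.0]
gripper_width: 0.4
grasp_force: 4.4
```

Emit:
play_rows(
  translation=[
    [0,0,0],
    [0,0,0],
    [0,0,0],
    [0,0,0],
    [0,0,0],
  ],
  yaw=[0,0,0,0,0],
  grip=[0,0,0,0,0],
)

```text
clock: 16.9
tool_pos: [456.9, -15.6, 161.4]
tool_rot: [0.767, 0.642, 0.0, 0.0]
ft_force: [0.5, -0.2, 8.8]
gripper_width: 0.3
grasp_force: 4.4
```

Emit:
play_rows(
  translation=[
    [0,0,0],
    [0,0,0],
    [0,0,0],
    [0,0,0],
    [0,0,0],
  ],
  yaw=[0,0,0,0,0],
  grip=[0,0,0,0,0],
)

```text
clock: 17.52
tool_pos: [456.9, -15.6, 161.4]
tool_rot: [0.767, 0.642, 0.0, 0.0]
ft_force: [0.3, -0.1, 8.6]
gripper_width: 0.4
grasp_force: 4.4
```

Emit:
play_rows(
  translation=[
    [0,0,0],
    [0,0,0],
    [0,0,0],
    [0,0,0],
    [0,0,0],
  ],
  yaw=[0,0,0,0,0],
  grip=[0,0,0,0,0],
)

```text
clock: 18.15
tool_pos: [456.9, -15.6, 161.4]
tool_rot: [0.767, 0.642, 0.0, 0.0]
ft_force: [0.6, 0.7, 9.2]
gripper_width: 0.1
grasp_force: 4.4
```

Emit:
play_rows(
  translation=[
    [0,0,0],
    [0,0,0],
    [0,0,0],
    [0,0,0],
    [0,0,0],
  ],
  yaw=[0,0,0,0,0],
  grip=[0,0,0,0,0],
)

```text
clock: 18.77
tool_pos: [456.9, -15.6, 161.4]
tool_rot: [0.767, 0.642, 0.0, 0.0]
ft_force: [-0.3, -1.8, 9.6]
gripper_width: -0.0
grasp_force: 4.4
```

```bash
python3 - <<'E'
from h import *
s=bot.read_state();print(s['tool_pos'],s['ft_force'],s['clock'])
shot('wrist','w8')
X=np.array([np.cos(np.radians(-10.1)),np.sin(np.radians(-10.1)),0]);Y=np.array([-X[1],X[0],0]);O=np.array([535,-30,0])
z=load('w8');C=cloud(z);h=C[...,2];px=(C-O)@X;py=(C-O)@Y
hsv=cv2.cvtColor(z['im'],cv2.COLOR_RGB2HSV)
m=(hsv[...,1]>110)&(h>75)&(h<105)&(px>-120)&(px<-40)&(abs(py)<17)
print(np.polyfit(px[m],h[m],1),np.median(h[m]))
c=cv2.imread('pics/w8.png'); cv2.imwrite('pics/c8.png',cv2.resize(c[60:360,360:640],None,fx=2,fy=2))
E
```

```text
[456.9120582  -15.57811801 161.39508607] [-0.25625758 -1.75799628  9.62057382] 18.775
[-9.02736783e-03  8.66162809e+01] 87.95329904669009
```

View pics/c8.png

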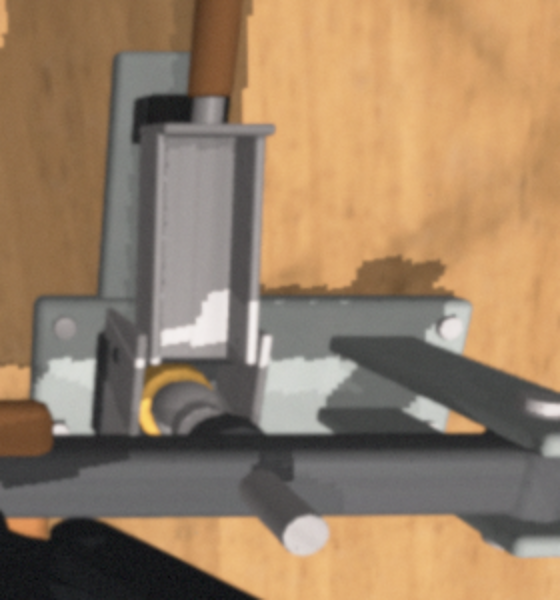

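The punch stands in the brass ring at (185,400) on the ball, the trough is empty and level, and the lever is level with about 9 N on the paddle.

```bash
python3 -c "
from rig import bot
print(bot.finish_job())"
```

```text
the job is handed in; nothing more can be done
None
```

I handed the job in at 18.8 s: the ball is in the brass ring, the trough is back down level, and the lever, level to within about 0.01 rad, was held for about 4 s and is still held down with about 9 N on the paddle.

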